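Start the batch timers in order

ROBOT

A 6-joint arm with a two-finger parallel gripper is mounted at the origin on the work surface; the furniture and walls round the work are solid. World frame = base frame: x ahead of the robot, y to its left, z up, the work surface at z = 0. Lengths are in m, angles in rad, forces in N, time in s.
With the tool pointing down it reaches from about 0.225 to 0.875 m from the base axis. Payload 3.4 kg.
Tool frame: the origin (TCP) lies at the very end of the fingers, on their centre line; the grasp point (between the pads) lies 19 mm behind it; z points along the fingers, y is the line along which they close (so a half turn about z gives the same grasp; the last joint's range is limited). The gripper opens to 85 mm and grips with 20 to 120 N. Pads are 22 mm wide; open, the fingers measure 114 mm over their backs; the gripper's body (76 mm by 85 mm) begins 54 mm behind the grasp point. The pads swing forward as they close: fully open they stand 13 mm farther back than shut.
Start: joints at [1.103, 0.276, 1.505, -0, 1.361, -0.121], TCP at [0.195, 0.541, 0.231] pointing down, gripper open.
Joint ranges: [-2.89, 2.89], [-0.75, 2.08], [0.22, 2.7], [-1.18, 4.32], [0.11, 2.71], [-2.7, 2.7]. Speed limits (rad/s): [2.57, 2.57, 3.14, 3.14, 3.14, 3.14].

INTERFACE

Orientations are given as a unit quaternion [w, x, y, z].
In Python, from rig import manip gives the robot as it stands. The module is installed in compiled form; this text tells all that it offers.
- The arm moves only by the tool play_rows, never from a script. Its argument "motion" is a list of rows, each a list of 5 numbers: the shift along the tool's x, y, z in units of 40 mm (1.0 is 40 mm), then the turn about the tool's z in units of 10 degrees (1.0 is 10 degrees), then the finger opening in mm, from 0 to 85.4. A call has 1 to 5 rows; each row is the pose to reach, as a shift and turn from the pose commanded when the call began, along the tool's axes at that moment; what a row does not reach only later rows make up. A row lasts 1/8 s, in which the tool goes at most 62.5 mm and 10.7 degrees, less where a joint would pass 70% of its speed; a pose out of reach is approached as far as the arm can. A call with a gripper value outside its range is refused whole. The fingers move at their own pace and stop on an object; "newtons" is the grip in N (left out, the last holds). Time passes only in rows, so rows that repeat a pose let the fingers close. It gives the time, the measured TCP pose, the force, the opening and the grip force at its end, in the units of the state.
- manip.get_state(): the state, without advancing time (a new reading comes with each control period).
- manip.get_image(name): name is "side" or "top"; returns a dict with "img" (480x640x3 uint8, red, green, blue), "range_z" (480x640 float32, m along the optical axis (not along the pixel's ray), 0 where there is no reading), "fx", "fy", "cx", "cy" (pixels), "D" ([k1, k2, p1, p2, k3] as OpenCV has them; the pictures are not rectified), "R" (3x3) and "t" (3): a world point X has camera coordinates R X + t. Camera axes: x right, y down, z forward; pixel columns grow to the right and rows downward; lengths in m; the calibration is good to about 2 mm. A picture is of the moment at which its call begins.
- manip.sign_off(): hands the job in; it is judged then, once.
The state is a dict: "clock": time; "qpos": joint angles; "qd": joint speeds; "effort": joint torques, N m; "position": TCP position; "ee_rot": TCP orientation; "contact_force": force on the tool from outside, world axes, zero at the start; "moment": the same for the moment, N m; "width": finger opening in m; "gripper_force": force on a finger pad.
Only numpy, scipy, OpenCV 4.12 (cv2) and the standard library are available. Lean on these libraries where they do the work, as an engineer would, in place of code of your own. Each camera call takes 0.05 s, during which the arm holds its last target. There are 200 camera calls.

TASK

Three batches of rice cakes go into the steamer one after another: start their timers by pressing the key on top of each fully down with a fingertip, first the large round timer, then the square one, then the oblong one. Press lightly, and do not lift any timer or push it aside. Leave the small round timer unstarted and the other things on the table where they stand.

Things in the scene. Friction and masses are not known exactly. Their poses are not given: they have to be found in the camera images.
- large_round_timer: kitchen timer, loose on the table, 0.35 kg: round puck 84 mm across with a round key 60 mm across. White housing 22 mm high with a small dark display on its front (-x) side, grey key on top. Origin: centre of its underside, z up.
- large_round_key (a joint): how far that timer's key is pressed, in m: 0 = up (not started), 0.010 = fully down (running). It slides straight down against about 3 N of friction, has no return spring, and stays where it is left. The cap on it is cushioned: it gives another 1 mm per 2 N while pushed (6 mm at most) and springs back.
- large_round_key_top (a point): centre of the key's flat top: 38 mm above the table while up, 28 mm (6 mm above the housing) when fully down and released; moves with the key.
- square_timer: kitchen timer, loose on the table, 0.35 kg: square box 74x74 mm with a square key 52x52 mm. White housing 22 mm high with a small dark display on its front (-x) side, grey key on top. Origin: centre of its underside, z up.
- square_key (a joint): how far that timer's key is pressed, in m: 0 = up (not started), 0.010 = fully down (running). It slides straight down against about 3 N of friction, has no return spring, and stays where it is left. The cap on it is cushioned: it gives another 1 mm per 2 N while pushed (6 mm at most) and springs back.
- square_key_top (a point): centre of the key's flat top: 38 mm above the table while up, 28 mm (6 mm above the housing) when fully down and released; moves with the key.
- oblong_timer: kitchen timer, loose on the table, 0.35 kg: oblong box 112 mm (its x) by 56 mm (its y) with an oblong key 88x34 mm. White housing 22 mm high with a small dark display on its front (-x) side, grey key on top. Origin: centre of its underside, z up.
- oblong_key (a joint): how far that timer's key is pressed, in m: 0 = up (not started), 0.010 = fully down (running). It slides straight down against about 3 N of friction, has no return spring, and stays where it is left. The cap on it is cushioned: it gives another 1 mm per 2 N while pushed (6 mm at most) and springs back.
- oblong_key_top (a point): centre of the key's flat top: 38 mm above the table while up, 28 mm (6 mm above the housing) when fully down and released; moves with the key.
- small_round_timer: kitchen timer, loose on the table, 0.35 kg: round puck 54 mm across with a round key 34 mm across; not to be started. White housing 22 mm high with a small dark display on its front (-x) side, grey key on top. Origin: centre of its underside, z up.
- small_round_key (a joint): how far that timer's key is pressed, in m: 0 = up (not started), 0.010 = fully down (running). It slides straight down against about 3 N of friction, has no return spring, and stays where it is left. The cap on it is cushioned: it gives another 1 mm per 2 N while pushed (6 mm at most) and springs back.
- small_round_key_top (a point): centre of the key's flat top: 38 mm above the table while up, 28 mm (6 mm above the housing) when fully down and released; moves with the key.
- pumpkin_cake_0: bystander, loose: persimmon-shaped rice cake with a leaf on top, 50x46x40 mm. Origin: centre of its underside.
- pumpkin_cake_2: bystander, loose: persimmon-shaped rice cake with a leaf on top, 50x48x41 mm. Origin: centre of its underside.
- green_cake_6: bystander, loose: half-moon rice cake, 40x50x30 mm. Origin: centre of its underside.
- purple_cake_1: bystander, loose: half-moon rice cake, 36x61x23 mm. Origin: centre of its underside.
- green_cake_10: bystander, loose: half-moon rice cake, 39x53x25 mm. Origin: centre of its underside.

How it is judged:
By the outcome, as a careful person would: the job done as asked, in the order asked, and still so for the second after the job is handed in, with the robot touching nothing.
It also fails if it takes over 45 s, if anything falls off the work surface, if the arm or the gripper's body presses on something with over 40 N, if the wrist force passes 120 N, or if a joint passes its speed limit or range.

## Working session

There is one attempt and no reset: what is moved stays moved. The work goes in short steps, Python scripts to look and compute and a tool call to move; the robot and the scene stay as the last step left them, time stands still between calls to the robot, and variables do not carry over. Pictures are saved under pics/ and viewed, at most 10 in all, crops included, and the job is handed in when it is done.

Besides the shell and the picture viewer there is one more tool, called after "Request:" as name(argument=value, ...) on one line, values as JSON. play_rows: Moves the arm, as the interface text tells. Its arguments: {"type":"object","properties":{"motion":{"type":"array","items":{"type":"array","items":{"type":"number"}}},"newtons":{"type":"number"}},"required":["motion"]}

```bash
mkdir -p pics
python3 - <<'E'
from rig import manip
import cv2,pickle
s=manip.get_state();print(s)
d={}
for n in("top","side"):
    d[n]=manip.get_image(n);cv2.imwrite(f"pics/{n}0.png",d[n]["img"][:,:,::-1])
    print(n,{k:d[n][k] for k in("fx","fy","cx","cy","D","R","t")})
pickle.dump(d,open("d0.pkl","wb"))
E
```

```text
{'clock': 0.0, 'qpos': array([ 1.10302823e+00,  2.76611004e-01,  1.50612196e+00,  3.14951335e-05,
        1.36071441e+00, -1.20984398e-01]), 'qd': array([-0.00013219, -0.00045049,  0.00155903, -0.00039536, -0.00050595,
        0.00102942]), 'effort': array([ 1.14549031e-03, -4.16777551e+01, -2.45807683e+01, -3.47126888e-04,
        1.11277570e-02, -2.25078367e-06]), 'position': array([0.19517532, 0.5403033 , 0.23043504]), 'ee_rot': array([-2.83803762e-04,  1.72527498e-01,  9.85004265e-01, -8.83003173e-04]), 'contact_force': array([ 0.00839462,  0.13070191, -0.73261792]), 'moment': array([-0.02203995, -0.00540095,  0.01918401]), 'gripper_force': 0.0, 'width': 0.0855293198209149}
top {'fx': 531.4586925468368, 'fy': 531.4586925468368, 'cx': 325.90225223110946, 'cy': 237.58153458674806, 'D': array([-0.05192559,  0.        ,  0.        ,  0.        ,  0.        ]), 'R': array([[ 5.62933922e-03, -9.99984084e-01, -3.78236930e-04],
       [-9.80424415e-01, -5.44478348e-03, -1.96820529e-01],
       [ 1.96815337e-01,  1.47880224e-03, -9.80439461e-01]]), 't': array([-0.04896273,  0.51206948,  0.80501621])}
side {'fx': 466.5863867511416, 'fy': 466.5863867511416, 'cx': 322.08792409035317, 'cy': 235.3419346738199, 'D': array([0.02577297, 0.        , 0.        , 0.        , 0.        ]), 'R': array([[-0.98984929, -0.14123514, -0.01584341],
       [-0.06072405,  0.52108701, -0.85134066],
       [ 0.12849502, -0.84173687, -0.52437398]]), 't': array([0.4943065 , 0.10727566, 0.81510047])}
```

View pics/top0.png

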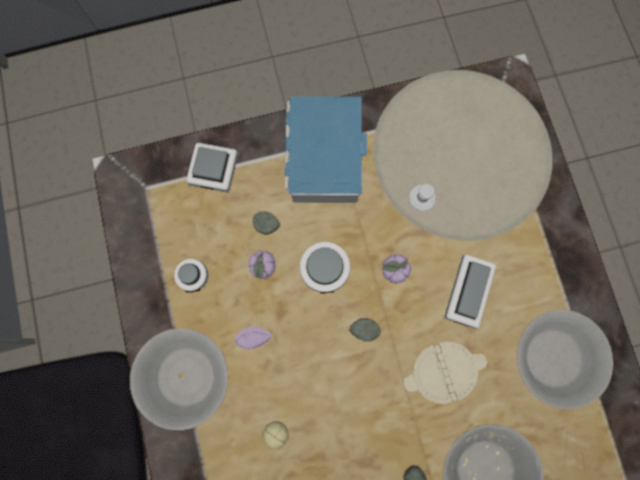

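View pics/side0.png

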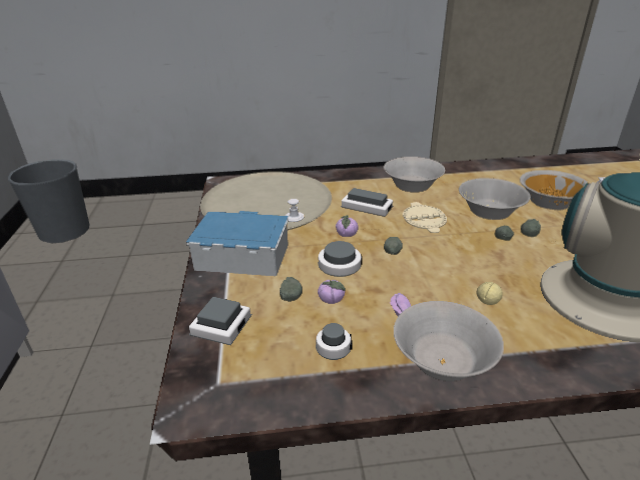

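The top view shows the large round timer at (324,266), the square one at (211,164), the oblong one at (471,290) and the small round one at (190,274). The side view agrees: (340,255), (221,315), (367,200) and (333,340). A tall blue box stands at (325,145) in the top view.

```bash
cat > h.py <<'E'
import numpy as np,cv2
def ray(c,uv,z):
    K=np.array([[c["fx"],0,c["cx"]],[0,c["fy"],c["cy"]],[0,0,1]])
    n=cv2.undistortPoints(np.array([[uv]],float),K,c["D"])[0,0]
    R,t=c["R"],c["t"];o=-R.T@t;d=R.T@np.r_[n,1]
    return o+d*(z-o[2])/d[2]
def pts(c):
    K=np.array([[c["fx"],0,c["cx"]],[0,c["fy"],c["cy"]],[0,0,1]])
    v,u=np.mgrid[:480,:640]
    n=cv2.undistortPoints(np.stack([u,v],-1).reshape(-1,1,2).astype(float),K,c["D"])[:,0]
    P=np.c_[n,np.ones(len(n))]*c["range_z"].reshape(-1,1)
    return ((P-c["t"])@c["R"]).reshape(480,640,3)
E
python3 - <<'E'
import pickle
from h import *
d=pickle.load(open("d0.pkl","rb"))
seeds={"top":dict(L=(324,266),S=(211,162),O=(471,290),s=(188,273)),"side":dict(L=(340,252),S=(219,312),O=(367,197),s=(333,332))}
for n in d:
    c=d[n];P=pts(c);im=c["img"].astype(int);print(n,"cam",-c["R"].T@c["t"])
    for k,(u,v) in seeds[n].items():
        w=np.zeros((480,640),bool);w[v-45:v+45,u-45:u+45]=1
        # key top by depth height
        m=(w&(abs(P[...,2]-.038)<.005)&(im.max(2)<140)&(np.ptp(im,axis=2)<30)).astype(np.uint8)
        _,lab,st,ce=cv2.connectedComponentsWithStats(m);i=1+st[1:,4].argmax()
        q=P[lab==i]
        cn=cv2.findContours((lab==i).astype(np.uint8),0,1)[0][0][:,0]
        X=np.array([ray(c,p,.038)[:2] for p in cn.astype(float)])
        r=cv2.minAreaRect((X*1000).astype(np.float32))
        print(k,"px",ce[i].round(1),"n",st[i,4],"z",np.median(q[:,2]).round(4),"ray",ray(c,ce[i],.038).round(4),"depth",q.mean(0).round(4),"rect",np.round(r[0],1),np.round(r[1],1),round(r[2],1))
P=pts(d["top"]);b=P[100:195,292:358];print("box z",np.percentile(b[...,2],[5,50,95]),b[...,:2].reshape(-1,2).min(0),b[...,:2].reshape(-1,2).max(0))
print("fig z",P[185:200,415:435,2].max(), "max z",np.nanmax(P[60:,110:,2]))
E
```

```text
top cam [ 0.34388151 -0.04736431  0.89003692]
L px [324.3 265.4] n 1002 z 0.0377 ray [ 0.469  -0.0437  0.038 ] depth [ 0.469  -0.0437  0.0378] rect [469.4 -43.7] [56.4 57.5] 45.3
S px [209.7 163.3] n 851 z 0.038 ray [0.6417 0.1509 0.038 ] depth [0.6418 0.1509 0.0379] rect [641.6 150.9] [51.6 51. ] 79.1
O px [473.2 289.9] n 1077 z 0.0376 ray [ 0.4304 -0.2838  0.038 ] depth [ 0.4305 -0.284   0.0375] rect [ 430.9 -284. ] [32.7 87.1] 71.6
s px [188.2 273.4] n 315 z 0.0377 ray [0.4546 0.1767 0.038 ] depth [0.4546 0.1768 0.0377] rect [454.4 176.2] [31.  31.3] 0.5
side cam [0.3910668  0.70001361 0.52657711]
L px [339.5 249.8] n 440 z 0.0367 ray [ 0.4705 -0.0364  0.038 ] depth [ 0.4708 -0.0388  0.0366] rect [470.6 -36.5] [55.4 62. ] 6.8
S px [218.1 309.8] n 726 z 0.0371 ray [0.6434 0.1586 0.038 ] depth [0.644  0.1572 0.037 ] rect [643.4 157.9] [54.1 53.4] 79.8
O px [367.5 194.3] n 268 z 0.0363 ray [ 0.4317 -0.2764  0.038 ] depth [ 0.432  -0.28    0.0362] rect [ 432.2 -275.9] [37.8 87. ] 71.3
s px [333.1 331. ] n 289 z 0.0369 ray [0.4558 0.184  0.038 ] depth [0.456  0.1826 0.0367] rect [456.  183.7] [30.2 34.2] 7.1
box z [0.068487   0.07130005 0.07394479] [ 0.34388151 -0.09670367] [0.74389024 0.01172769]
fig z 0.8900369242591147 max z 0.8900369242591147
```

Request:
play_rows(motion=[[-1.1,-1.1,0,0,0],[-2.2,-2.2,0,0,0],[-3.3,-3.3,0,0,0],[-4.4,-4.4,0,0,0],[-5.5,-5.5,0,0,0]])

```text
clock: 0.72
position: [0.3279, 0.2573, 0.2311]
ee_rot: [0.0, 0.172, 0.985, 0.0]
contact_force: [1.2, 0.8, 0.1]
width: -0.0001
gripper_force: 0.0
```

Request:
play_rows(motion=[[-1.1,-1.1,0,0,0],[-2.2,-2.2,0.5,0,0],[-3.3,-3.3,1,0,0],[-4.4,-4.4,1.5,0,0],[-5.5,-5.5,2,0,0]])

```text
clock: 1.35
position: [0.4555, -0.0146, 0.1541]
ee_rot: [0.0, 0.173, 0.985, 0.0]
contact_force: [1.4, 0.7, -0.1]
width: -0.0001
gripper_force: 0.0
```

```bash
cat > go.py <<'E'
import sys
from h import *
from rig import manip
from scipy.spatial.transform import Rotation as R
s=manip.get_state();q=s["ee_rot"]
M=R.from_quat([*q[1:],q[0]]).as_matrix()
T=np.array(eval(sys.argv[1]))
print(s["clock"].__round__(2),s["position"].round(4),"F",s["contact_force"].round(2),"w",round(s["width"],4),"units",(M.T@(T-s["position"])/.04).round(3))
E
python3 go.py "[.469,-.043,.06]"
```

```text
1.35 [ 0.4555 -0.0146  0.1541] F [ 1.4   0.66 -0.09] w -0.0001 units [-0.559 -0.554  2.353]
```

Request:
play_rows(motion=[[-0.4,-0.38,0.8,0,0],[-0.4,-0.38,1.6,0,0],[-0.4,-0.38,2.2,0,0],[-0.4,-0.38,2.2,0,0],[-0.4,-0.38,2.2,0,0]])

```text
clock: 1.98
position: [0.4655, -0.0325, 0.0674]
ee_rot: [0.001, 0.172, 0.985, 0.0]
contact_force: [-0.3, 0.3, 0.1]
width: 0.0001
gripper_force: 0.0
```

```bash
python3 go.py "[.469,-.043,.038]"
python3 - <<'E'
from rig import manip;import cv2
im=manip.get_image("side")["img"][180:330,240:440,::-1]
cv2.imwrite("pics/s1.png",cv2.resize(im,None,fx=3,fy=3))
E
```

```text
1.98 [ 0.4655 -0.0325  0.0674] F [-0.34  0.25  0.07] w 0.0001 units [-0.17  -0.219  0.736]
```

View pics/s1.png

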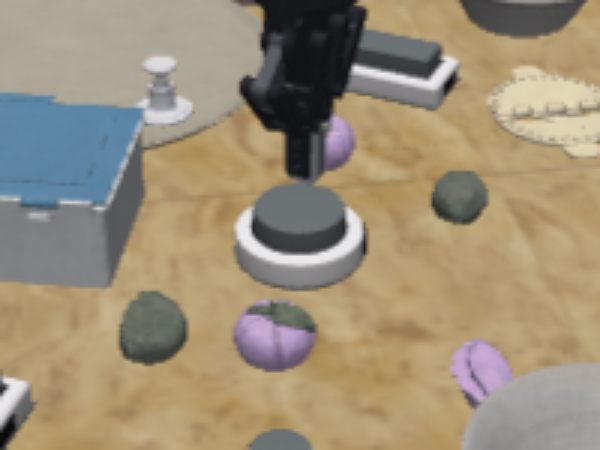

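The tip is directly over the large round key, at crop (305,175), with the key below at (300,215). I'll centre it and descend.

Request:
play_rows(motion=[[-0.17,-0.22,0,0,0],[-0.17,-0.22,0.2,0,0],[-0.17,-0.22,0.4,0,0],[-0.17,-0.22,0.6,0,0],[-0.17,-0.22,0.6,0,0]])

```text
clock: 2.65
position: [0.4675, -0.0427, 0.0419]
ee_rot: [-0.001, 0.172, 0.985, 0.0]
contact_force: [0.5, 0.9, 0.3]
width: -0.0003
gripper_force: 0.0
```

```bash
python3 go.py "[.469,-.043,.026]"
```

```text
2.65 [ 0.4675 -0.0427  0.0419] F [0.46 0.89 0.27] w -0.0003 units [-0.038  0.006  0.396]
```

Request:
play_rows(motion=[[-0.04,0,0.1,0,0],[-0.04,0,0.2,0,0],[-0.04,0,0.3,0,0],[-0.04,0,0.37,0,0],[-0.04,0,0.37,0,0]])

```text
clock: 3.28
position: [0.4704, -0.0437, 0.028]
ee_rot: [0.001, 0.173, 0.985, 0.0]
contact_force: [1.2, -0.5, 2.0]
width: -0.0004
gripper_force: 1.2
```

Request:
play_rows(motion=[[0,0,0,0,0],[0,0,0,0,0]])

```text
clock: 3.52
position: [0.4704, -0.0436, 0.0282]
ee_rot: [0.001, 0.173, 0.985, 0.0]
contact_force: [1.4, 0.2, 2.3]
width: -0.0001
gripper_force: 1.1
```

Request:
play_rows(motion=[[0,0,0.05,0,0],[0,0,0.08,0,0],[0,0,0.08,0,0]])

```text
clock: 3.9
position: [0.4704, -0.0436, 0.0251]
ee_rot: [0.001, 0.173, 0.985, 0.0]
contact_force: [1.2, 1.1, 5.5]
width: -0.0001
gripper_force: 2.9
```

Request:
play_rows(motion=[[0,0,0.03,0,0],[0,0,0.03,0,0],[0,0,0.03,0,0]])

```text
clock: 4.28
position: [0.4704, -0.0436, 0.0241]
ee_rot: [0.001, 0.173, 0.985, 0.0]
contact_force: [1.7, 1.1, 7.5]
width: 0.0004
gripper_force: 3.8
```

The force rose 2 N for 1 mm, so the key is on its stop. I'll lift and check.

Request:
play_rows(motion=[[0,0,-0.3,0,0],[0,0,-1,0,0],[0,0,-2,0,0],[0,0,-3,0,0],[0,0,-3.4,0,0]])

```text
clock: 4.9
position: [0.4696, -0.0436, 0.1617]
ee_rot: [0.001, 0.172, 0.985, -0.0]
contact_force: [-0.6, 0.3, 0.2]
width: 0.0004
gripper_force: 0.0
```

```bash
python3 go.py "[.642,.152,.16]"
cat > chk.py <<'E'
from h import *
from rig import manip
c=manip.get_image("side");P=pts(c);im=c["img"].astype(int)
for k,(x,y) in dict(L=(.469,-.043),S=(.642,.152),O=(.431,-.283),s=(.4546,.177)).items():
    m=(np.hypot(P[...,0]-x,P[...,1]-y)<.013)&(im.max(2)<140)&(P[...,2]<.045)
    w=(np.hypot(P[...,0]-x,P[...,1]-y)<.075)&(im.min(2)>150)&(P[...,2]>.01)&(P[...,2]<.03)
    print(k,m.sum(),"key z",np.median(P[m][:,2]).round(4),"housing",P[w].mean(0).round(4))
E
python3 chk.py
```

```text
4.9 [ 0.4696 -0.0436  0.1617] F [-0.6   0.26  0.18] w 0.0004 units [-2.393  6.063  0.046]
L 100 key z 0.0267 housing [ 0.4694 -0.0311  0.0208]
S 134 key z 0.0374 housing [0.6363 0.1736 0.0206]
O 42 key z 0.0366 housing [ 0.4285 -0.2654  0.0199]
s 157 key z 0.0371 housing [0.4547 0.1904 0.0208]
```

Request:
play_rows(motion=[[-0.48,1.2,0,0,0],[-0.96,2.4,0,0,0],[-1.44,3.6,0,0,0],[-1.92,4.8,0,0,0],[-2.4,6.06,0,0,0]])

```text
clock: 5.58
position: [0.642, 0.1527, 0.1583]
ee_rot: [-0.002, 0.173, 0.985, -0.001]
contact_force: [1.0, -0.6, 0.1]
width: -0.0
gripper_force: 0.0
```

Request:
play_rows(motion=[[0,0,0.7,0,0],[0,0,1.5,0,0],[0,0,2.2,0,0],[0,0,2.4,0,0],[0,0,2.4,0,0]])

```text
clock: 6.2
position: [0.6418, 0.1516, 0.0629]
ee_rot: [-0.001, 0.173, 0.985, -0.0]
contact_force: [-0.0, -0.0, 0.3]
width: -0.0
gripper_force: 0.0
```

```bash
python3 go.py "[.642,.152,.026]"
```

```text
6.2 [0.6418 0.1516 0.0629] F [-0.05 -0.01  0.28] w -0.0 units [-0.003  0.012  0.924]
```

Request:
play_rows(motion=[[0,0,0.3,0,0],[0,0,0.5,0,0],[0,0,0.6,0,0],[0,0,0.7,0,0],[0,0,0.7,0,0]])

```text
clock: 6.82
position: [0.6425, 0.1518, 0.0358]
ee_rot: [-0.0, 0.173, 0.985, 0.0]
contact_force: [-1.0, -0.2, 2.1]
width: 0.0001
gripper_force: 1.0
```

Request:
play_rows(motion=[[0,0,0.1,0,0],[0,0,0.2,0,0],[0,0,0.23,0,0],[0,0,0.23,0,0]])

```text
clock: 7.32
position: [0.6427, 0.1518, 0.0264]
ee_rot: [0.0, 0.173, 0.985, 0.0]
contact_force: [-1.2, -0.1, 3.3]
width: -0.0001
gripper_force: 1.7
```

Request:
play_rows(motion=[[0,0,0.03,0,0],[0,0,0.03,0,0],[0,0,0.03,0,0]])

```text
clock: 7.7
position: [0.6426, 0.1518, 0.0255]
ee_rot: [0.0, 0.173, 0.985, 0.0]
contact_force: [-1.4, -0.6, 5.6]
width: -0.0003
gripper_force: 2.5
```

Request:
play_rows(motion=[[0,0,0.03,0,0],[0,0,0.03,0,0],[0,0,0.03,0,0]])

```text
clock: 8.07
position: [0.6427, 0.1518, 0.0247]
ee_rot: [0.0, 0.173, 0.985, 0.0]
contact_force: [-1.2, -0.6, 6.3]
width: -0.0
gripper_force: 3.3
```

Request:
play_rows(motion=[[0,0,-0.3,0,0],[0,0,-1,0,0],[0,0,-2,0,0],[0,0,-3,0,0],[0,0,-3.4,0,0]])

```text
clock: 8.7
position: [0.6439, 0.152, 0.1628]
ee_rot: [0.002, 0.173, 0.985, 0.001]
contact_force: [-0.4, -0.5, -0.3]
width: -0.0
gripper_force: 0.0
```

```bash
python3 go.py "[.431,-.283,.16]"; python3 chk.py
```

```text
8.7 [0.6439 0.152  0.1628] F [-0.35 -0.48 -0.27] w -0.0 units [  1.31  -12.037   0.037]
L 94 key z 0.0266 housing [ 0.4693 -0.0311  0.0208]
S 129 key z 0.0273 housing [0.6421 0.1648 0.0209]
O 43 key z 0.0366 housing [ 0.4283 -0.265   0.02  ]
s 151 key z 0.0371 housing [0.4547 0.1905 0.0209]
```

Request:
play_rows(motion=[[0.12,-1.2,0,0,0],[0.26,-2.4,0,0,0],[0.4,-3.6,0,0,0],[0.52,-4.8,0,0,0],[0.65,-6,0,0,0]])

```text
clock: 9.38
position: [0.5348, -0.0661, 0.1583]
ee_rot: [-0.001, 0.172, 0.985, 0.0]
contact_force: [0.1, -0.2, -0.5]
width: 0.0001
gripper_force: 0.0
```

Request:
play_rows(motion=[[0.12,-1.2,0,0,0],[0.26,-2.4,0,0,0],[0.4,-3.6,0,0,0],[0.52,-4.8,0,0,0],[0.65,-6,0,0,0]])

```text
clock: 10.0
position: [0.429, -0.2827, 0.1584]
ee_rot: [-0.001, 0.173, 0.985, 0.001]
contact_force: [0.3, 0.4, 0.4]
width: -0.0001
gripper_force: 0.0
```

```bash
python3 go.py "[.431,-.283,.06]"
```

```text
10.0 [ 0.429  -0.2827  0.1584] F [0.32 0.38 0.36] w -0.0001 units [-0.057  0.007  2.46 ]
```

Request:
play_rows(motion=[[-0.05,0,0.7,0,0],[-0.05,0,1.5,0,0],[-0.05,0,2.2,0,0],[-0.05,0,2.4,0,0],[-0.05,0,2.4,0,0]])

```text
clock: 10.62
position: [0.432, -0.2822, 0.0632]
ee_rot: [-0.001, 0.173, 0.985, 0.001]
contact_force: [-0.3, -0.0, -0.1]
width: -0.0001
gripper_force: 0.0
```

```bash
python3 go.py "[.431,-.283,.026]"
```

```text
10.62 [ 0.432  -0.2822  0.0632] F [-0.29 -0.01 -0.1 ] w -0.0001 units [ 0.015 -0.027  0.93 ]
```

Request:
play_rows(motion=[[0,0,0.3,0,0],[0,0,0.5,0,0],[0,0,0.6,0,0],[0,0,0.7,0,0],[0,0,0.7,0,0]])

```text
clock: 11.25
position: [0.4324, -0.2826, 0.0361]
ee_rot: [0.0, 0.173, 0.985, 0.0]
contact_force: [-1.2, -0.1, 2.3]
width: -0.0001
gripper_force: 1.0
```

Request:
play_rows(motion=[[0,0,0.1,0,0],[0,0,0.2,0,0],[0,0,0.23,0,0],[0,0,0.23,0,0]])

```text
clock: 11.75
position: [0.4325, -0.2827, 0.0267]
ee_rot: [0.0, 0.173, 0.985, 0.0]
contact_force: [-0.3, 0.2, 2.7]
width: 0.0
gripper_force: 1.3
```

Request:
play_rows(motion=[[0,0,0.03,0,0],[0,0,0.05,0,0],[0,0,0.05,0,0]])

```text
clock: 12.12
position: [0.4325, -0.2827, 0.025]
ee_rot: [0.0, 0.173, 0.985, 0.0]
contact_force: [-0.1, 0.5, 5.6]
width: 0.0001
gripper_force: 2.9
```

Request:
play_rows(motion=[[0,0,0.03,0,0],[0,0,0.03,0,0],[0,0,0.03,0,0]])

```text
clock: 12.5
position: [0.4325, -0.2827, 0.0241]
ee_rot: [0.0, 0.173, 0.985, -0.0]
contact_force: [-1.1, 1.4, 7.7]
width: 0.0002
gripper_force: 3.8
```

Request:
play_rows(motion=[[0,0,-0.3,0,0],[0,0,-1,0,0],[0,0,-2.2,0,0],[0,0,-3.4,0,0],[0,0,-4.5,0,0]])

```text
clock: 13.12
position: [0.4322, -0.2826, 0.2055]
ee_rot: [0.0, 0.173, 0.985, -0.0]
contact_force: [-0.6, -0.9, -0.0]
width: 0.0002
gripper_force: 0.0
```

Request:
play_rows(motion=[[1,0,0,0,0],[2,0,0,0,0],[3,0,0,0,0],[3,0,0,0,0]])

```text
clock: 13.62
position: [0.317, -0.2402, 0.2036]
ee_rot: [-0.001, 0.173, 0.985, 0.0]
contact_force: [-0.1, 0.1, -0.7]
width: 0.0004
gripper_force: 0.0
```

```bash
python3 chk.py
python3 - <<'E'
from rig import manip;import cv2
cv2.imwrite("pics/t2.png",manip.get_image("top")["img"][:,:,::-1])
E
```

```text
L 93 key z 0.0266 housing [ 0.4694 -0.0313  0.0207]
S 135 key z 0.0275 housing [0.642  0.1649 0.0209]
O 43 key z 0.0265 housing [ 0.4309 -0.2677  0.0201]
s 151 key z 0.0373 housing [0.4548 0.1905 0.0209]
```

View pics/t2.png

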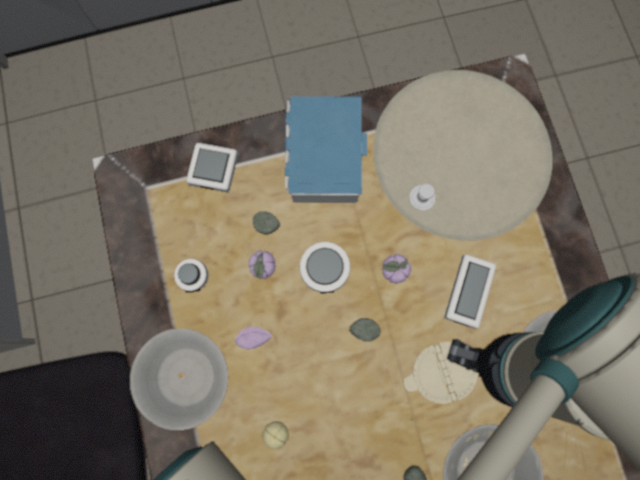

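The three keys are down and the timers have not moved: (324,266), (211,165) and (471,290). The small timer at (190,274) is still up, the cakes are unchanged and the arm is clear.

```bash
python3 -c "
from rig import manip
print(manip.sign_off())"
```

```text
the job is handed in; nothing more can be done
None
```

I started the large round, square and oblong timers in that order, each key fully down at no more than about 8 N; the small round timer stays unstarted, nothing else visibly moved, and I handed the job in at about 14 s.

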